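# Slide a thin insole to the edge of the stone and lay it on the iron foot

### The job

The tan insole lies flat on the marble stone, too thin to be picked up there. Press lightly on it with the fingertips and slide it towards the robot until its heel hangs over the stone's near edge, then grip the heel by its two sides, lift the insole off and lay it flat on the upturned iron foot on the red stand: heel over heel, toe over toe, with the same margin all round. Do not press hard on it, do not let it fall, leave the other things where they are, and let go at the end.

Things in the scene. Friction and masses are not known exactly. Their poses are not given: they have to be found in the camera images.
- insole_centre (a point): loose insole of tan leatherboard for a small left shoe: flat, sole-shaped, 180 mm long, 3 mm thick, 25 to 65 g. The point is the middle of its length, half-way up (1.5 mm above its underside), close to its centre of mass; x points along it to the toe, z up. It lies on the stone with its heel towards the robot, the heel's end 30 to 72 mm inside the near edge
- insole_heel (a point): end of the insole's heel, on its centre line, half-way up (90 mm behind insole_centre along x). The heel is 50 mm wide; its sides are parallel from 12 to 48 mm from this end. The waist is 44 mm wide, the ball 64 mm
- insole_toe (a point): end of the insole's toe, on its centre line, half-way up (90 mm ahead of insole_centre along x)
- insole: the same insole; origin at the middle of its underside, x to the toe, z up. Pressed on with 4 to 12 N it is dragged along by the fingertips; pressed with more than 25 N against the stone or the foot it is bruised
- stone_edge (a point): middle of the upper near edge (towards the robot) of the fixed marble stone; x points across its top away from the robot, y along the edge, z up. In front of this edge there is only the bench, 45 to 50 mm below the stone's top
- stone: the same stone, 300 mm (its x) x 260 mm (its y) x 50 mm thick, flat and rigid; origin at the centre of its underside, 150 mm in from the near edge
- foot_heel (a point): point on the level of the iron foot's flat top where the insole's heel end belongs, 6 mm outside the iron; x points to the foot's toe. The foot is fixed, level, dark green with a grey face, 145 mm above the bench. Its top has the insole's shape, about 6 mm smaller all round (heel 38 mm wide, plate 12 mm thick), so that fingers on the sides of the insole's heel pass beside it
- foot_toe (a point): point on the level of the foot's flat top where the insole's toe end belongs, 180 mm from foot_heel along x
- last: red stand (round base 132 mm across) that carries the iron foot; origin on the bench under the middle of the foot, x to the foot's toe
- tack_tin: open round brass tin of tacks, 48 mm across, 20 mm high, standing in the far corner of the stone; to be left alone
- hammer: shoemaker's hammer lying on the bench, wooden handle, 275 mm long; to be left alone
- pincers: red-handled pincers lying on the bench, 190 mm long; to be left alone
- glue_bottle: white bottle with a blue cap, 48 mm across, 125 mm high; to be left alone
- cement_can: yellow can, 76 mm across, 100 mm high; to be left alone
- awl: short awl with a dark wooden handle, 120 mm long, lying beside the stand; to be left alone
- rubber_heels: pile of three black rubber heels, 50 x 48 mm, 21 mm high, beside the stand; to be left alone

How it is judged:
On the way, in this order (a step that is already met when the one before it is completed fails the run):
1. the insole, still lying flat on the stone, has its heel 15 mm or more over the near edge (x of insole_heel in the frame of stone_edge below -0.015 m and z of insole_centre in the frame of stone_edge below 0.004 m and angle between insole_centre's own z axis and vertical below 0.05 rad), for 0.2 s.
2. the insole is lifted off the stone (30 mm or more above it) (z of insole_centre in the frame of stone_edge above 0.03 m), for 0.2 s.
At the end, for the whole second after the job is handed in: The insole lies flat and at rest on the iron foot, released, its heel end within 8 mm of foot_heel and its toe end within 8 mm of foot_toe (seen from above) (horizontal distance between insole_heel and foot_heel below 0.008 m and horizontal distance between insole_toe and foot_toe below 0.008 m and z of insole_centre in the frame of foot_heel below 0.004 m and angle between insole_centre's own z axis and vertical below 0.05 rad and linear speed of insole below 0.02 m/s and contact force between last and insole above 0.05 N); the robot touches nothing.
It fails at once if the insole is pressed on the stone with more than 25 N (contact force between insole and stone above 25 N).
It fails at once if the insole is pressed on the foot with more than 25 N (contact force between insole and last above 25 N).
It fails at once if the fingers press on the stone with more than 25 N (contact force between the fingers and stone above 25 N).
It fails at once if the insole is let fall (faster than 0.35 m/s with the fingers off it) or falls to the bench ((linear speed of insole above 0.35 m/s and contact force between the fingers and insole below 0.02 N) or height (world z) of insole_centre below 0.03 m).
It fails at once if another thing is moved by more than 20 mm (distance of any of tack_tin, hammer, pincers, glue_bottle, cement_can, awl, rubber_heels from where it was at the start of the episode above 0.02 m).
It also fails if it takes over 72 s, if anything falls off the work surface, if the arm or the gripper's body presses on something with over 40 N, if the wrist force passes 120 N, or if a joint passes its speed limit or range.

### The arm

A 6-joint arm with a two-finger parallel gripper is mounted at the origin on the work surface. World frame = base frame: x ahead of the robot, y to its left, z up, the work surface at z = 0. Lengths are in m, angles in rad, forces in N, time in s.
With the tool pointing down it reaches from about 0.25 to 0.775 m from the base axis. Payload 8.9 kg.
Tool frame: the origin (TCP) lies where the fingers leave the gripper's body, on its centre line; the fingertips stand 73 mm ahead of it and the grasp point (between the pads) lies 54 mm ahead of it; z points along the fingers, y is the line along which they close (so a half turn about z gives the same grasp; the last joint's range is limited). The gripper opens to 85 mm and grips with 20 to 120 N. Pads are 22 mm wide; open, the fingers measure 114 mm over their backs; the gripper's body (76 mm by 85 mm) begins 54 mm behind the grasp point. The pads swing forward as they close: fully open they stand 13 mm farther back than shut.
Start: joints at [-1.278, 0.291, -0.153, 1.127, 0, 1.431], TCP at [0.22, -0.477, 0.304] pointing down, gripper open.
Joint ranges: [-2.52, 2.52], [-0.91, 1.74], [-1.3, 1.37], [-1.96, 2.02], [-1.52, 1.47], [-3.14, 3.14]. Speed limits (rad/s): [2.22, 2.22, 2.79, 3.14, 3.14, 3.14].

### API

Orientations are given as a unit quaternion [x, y, z, w].
In Python, from rig import bot, vision, job gives the robot as it stands.
- The arm moves only by the shell command python3 -m inch 'ROWS' [FORCE]. ROWS is JSON, a list of rows, each a list of 3 entries, a list of its own where there are three numbers: the turn, a rotation vector about the tool's x, y, z each as a share of 0.12 rad, from -1 to 1, then the shift along the tool's x, y, z each as a share of 0.05 m, from -1 to 1, then the opening, from -1 (shut) to 1 (fully open). A call has 1 to 12 rows; each row shifts and turns the commanded pose from where the row before left it, along the tool's axes as they then stand; what a row does not reach is not made up. A row lasts 1/8 s, in which the tool goes at most 62.5 mm and 10.7 degrees, less where a joint would pass 70% of its speed; a pose out of reach is approached as far as the arm can. A call with a number of a shift or a turn outside -1 to 1 is refused whole. A call with a gripper value outside its range is refused whole. The fingers move at their own pace and stop on an object; FORCE is the grip in N (left out, the last holds). Time passes only in rows, so rows that do not move let the fingers close. It gives the time, the measured TCP pose, the force, the opening and the grip force at its end, in the units of the state.
- bot.read_state(): the state, without advancing time (a new reading comes with each control period).
- vision.capture(name): name is "side" or "top"; returns a dict with "image" (480x640x3 uint8, red, green, blue), "fx", "fy", "cx", "cy" (pixels), "rvec" (rotation vector, rad) and "tvec" (3), from world to camera coordinates, as OpenCV has them. Camera axes: x right, y down, z forward; pixel columns grow to the right and rows downward; lengths in m; the calibration is good to about 2 mm. A picture is of the moment at which its call begins. There is no depth.
- job.job_done(): hands the job in; it is judged then, once.
The state is a dict: "time": time; "joint_pos": joint angles; "joint_velocities": joint speeds; "joint_efforts": joint torques, N m; "tool_pos": TCP position; "tcp_rot": TCP orientation; "ft_force": force on the tool from outside, world axes, zero at the start; "moment": the same for the moment, N m; "width": finger opening in m; "gripper_force": force on a finger pad.
Only numpy, scipy, OpenCV 4.12 (cv2) and the standard library are available. Lean on these libraries where they do the work, as an engineer would, in place of code of your own. Each camera call takes 0.05 s, during which the arm holds its last target. There are 200 camera calls.

## Working session

There is one attempt and no reset: what is moved stays moved. The work goes in short steps, Python scripts to look and compute and a shell command to move; the robot and the scene stay as the last step left them, time stands still between calls to the robot, and variables do not carry over. Pictures are saved under pics/ and viewed, at most 12 in all, crops included, and the job is handed in when it is done.

```bash
mkdir -p pics && ls
python3 - <<'E'
from rig import bot, vision, job
import cv2
s=bot.read_state();print({k:(v if not hasattr(v,'__len__') else [round(float(a),4) for a in v]) for k,v in s.items()})
for n in("top","side"):
    c=vision.capture(n);cv2.imwrite(f"pics/{n}0.png",c["image"][:,:,::-1]);print(n,c["fx"],c["fy"],c["cx"],c["cy"],c["rvec"],c["tvec"])
E
```

```text
pics
{'time': 0.0, 'joint_pos': [-1.2783, 0.2913, -0.1541, 1.1267, 0.0, 1.4315], 'joint_velocities': [0.0024, 0.002, -0.0002, 0.001, 0.0029, 0.0006], 'joint_efforts': [-0.0021, -53.7146, 33.1364, 0.0161, -0.0005, -0.0], 'tool_pos': [0.2196, -0.4765, 0.3033], 'tcp_rot': [0.9768, 0.2142, -0.0, -0.0007], 'ft_force': [-1.4574, 0.6027, 0.4411], 'moment': [-0.0071, 0.009, -0.0017], 'gripper_force': 0.0, 'width': 0.08556437214511226}
top 569.9382148115445 569.9382148115445 319.8199700485425 242.2726484357892 [ 2.13605083 -2.12060049  0.22036853] [-0.00192635  0.57676887  1.42133107]
side 534.4503129486225 534.4503129486225 322.5909925054148 240.70303823246087 [ 0.07900583 -2.6604987   1.56969581] [0.57821229 0.11275178 1.49633263]
```

View pics/top0.png

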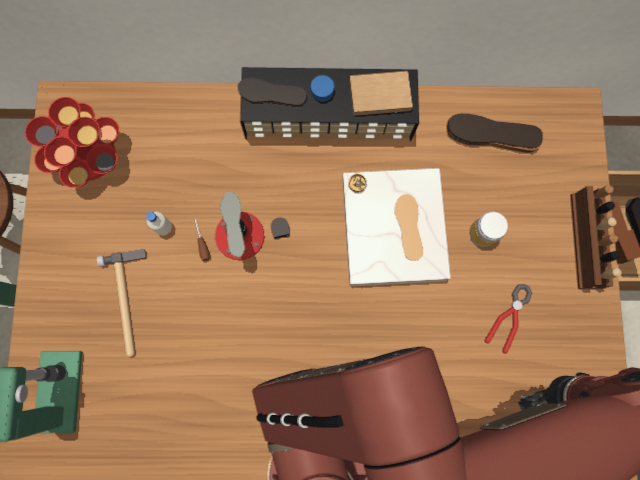

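View pics/side0.png

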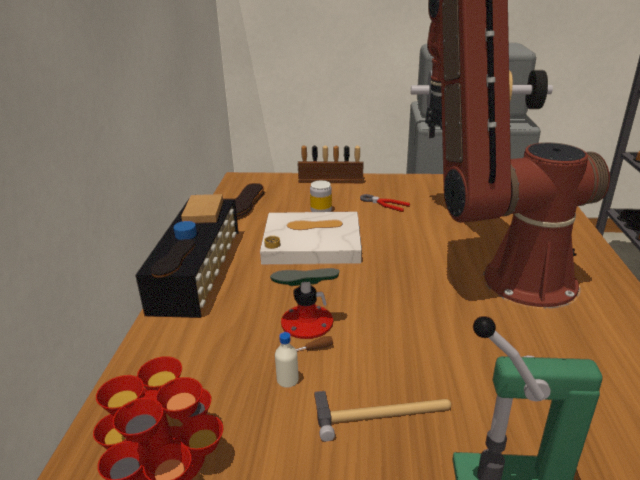

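The top view shows the stone (345–448, 168–285), with the insole on it from (407,195) to (412,260). The foot's grey face runs from (232,193) to (236,255), and the robot is at the bottom. The side view shows the foot at (305,276) and the insole at (315,225). Next I'll segment both and cast rays.

```bash
cat > h.py <<'E'
from rig import bot, vision, job
import cv2, numpy as np
from scipy.spatial.transform import Rotation as R
def cast(c,px,z):
    px=np.atleast_2d(np.array(px,float)); Rm=cv2.Rodrigues(np.array(c["rvec"],float))[0]; t=np.array(c["tvec"],float)
    d=np.c_[(px[:,0]-c["cx"])/c["fx"],(px[:,1]-c["cy"])/c["fy"],np.ones(len(px))]@Rm
    o=-Rm.T@t; return o+d*((z-o[2])/d[:,2])[:,None]
def proj(c,P):
    K=np.array([[c["fx"],0,c["cx"]],[0,c["fy"],c["cy"]],[0,0,1]])
    return cv2.projectPoints(np.atleast_2d(np.array(P,float)),np.array(c["rvec"],float),np.array(c["tvec"],float),K,None)[0][:,0]
def blob(m,box):
    k=np.zeros(m.shape,np.uint8);x0,y0,x1,y1=box;k[y0:y1,x0:x1]=m[y0:y1,x0:x1]*255
    n,l,s,_=cv2.connectedComponentsWithStats(k);i=1+np.argmax(s[1:,4]);return l==i
def profile(P,step=.015):
    "centre line ends & widths of pixel points P (plane xy), axis by PCA"
    m=P.mean(0);u=np.linalg.svd(P-m,full_matrices=False)[2][0];u=u*np.sign(u[0]);v=np.array([-u[1],u[0]])
    a=(P-m)@u;b=(P-m)@v;out=[]
    for s in np.arange(a.min(),a.max(),step):
        k=(a>=s)&(a<s+step);out.append((round(s-a.min()+step/2,4),round(np.ptp(b[k])*1000,1),round((b[k].max()+b[k].min())*500,1)))
    return m,u,v,a.min(),a.max(),out
def hsv(c): return cv2.cvtColor(c["image"],cv2.COLOR_RGB2HSV)
E
python3 - <<'E'
from h import *
np.set_printoptions(precision=4,suppress=True)
for n in("top","side"):
    c=vision.capture(n);H=hsv(c)
    pts={"top":[(410,225),(415,250),(232,210),(235,240),(237,252),(370,200)],"side":[(315,225),(305,276),(305,281),(300,235)]}[n]
    print(n,[(p,H[p[1],p[0]].tolist(),c["image"][p[1],p[0]].tolist()) for p in pts])
    h,w=c["image"].shape[:2]
    if n=="top":
        big=np.hstack([cv2.resize(c["image"][180:270,190:290],None,fx=5,fy=5,interpolation=cv2.INTER_CUBIC)[:,:400],cv2.resize(c["image"][180:270,370:450],None,fx=5,fy=5,interpolation=cv2.INTER_CUBIC)])
        cv2.imwrite("pics/crop1.png",big[:,:,::-1])
        m=blob((H[:,:,1]>70),(380,185,435,270))
        yx=np.argwhere(m);P=cast(c,yx[:,::-1],.048)[:,:2]
        r=profile(P);print(len(P),r[:5],*r[5],sep="\n")
        # stone corners
        s=blob((H[:,:,1]<60)&(H[:,:,2]>150),(330,160,465,300))
        cs,_=cv2.findContours(s.astype(np.uint8),cv2.RETR_EXTERNAL,cv2.CHAIN_APPROX_NONE)
        rc=cv2.boxPoints(cv2.minAreaRect(max(cs,key=len)));ap=cv2.approxPolyDP(cv2.convexHull(max(cs,key=len)),4,True)[:,0]
        print("stone",rc,ap,cast(c,ap,.048),sep="\n")
E
```

```text
top [((410, 225), [16, 104, 228], [228, 185, 135]), ((415, 250), [16, 105, 229], [229, 185, 135]), ((232, 210), [30, 19, 161], [161, 161, 149]), ((235, 240), [33, 17, 166], [165, 166, 155]), ((237, 252), [33, 17, 168], [167, 168, 157]), ((370, 200), [35, 11, 248], [246, 248, 237])]
1210
(array([ 0.6241, -0.2314]), array([0.9914, 0.131 ]), array([-0.131 ,  0.9914]), np.float64(-0.08971476108988893), np.float64(0.08679669011956666))
(np.float64(0.0075), np.float64(44.8), np.float64(-0.3))
(np.float64(0.0225), np.float64(48.3), np.float64(-1.1))
(np.float64(0.0375), np.float64(48.0), np.float64(-0.4))
(np.float64(0.0525), np.float64(47.2), np.float64(0.2))
(np.float64(0.0675), np.float64(45.1), np.float64(0.0))
(np.float64(0.0825), np.float64(42.2), np.float64(0.8))
(np.float64(0.0975), np.float64(48.8), np.float64(0.7))
(np.float64(0.1125), np.float64(56.3), np.float64(1.9))
(np.float64(0.1275), np.float64(60.3), np.float64(1.3))
(np.float64(0.1425), np.float64(59.9), np.float64(-0.1))
(np.float64(0.1575), np.float64(53.5), np.float64(-2.0))
(np.float64(0.1725), np.float64(40.4), np.float64(-2.8))
stone
[[342.3728 172.4346]
 [442.8424 165.8464]
 [450.2269 278.4605]
 [349.7573 285.0487]]
[[438 168]
 [450 277]
 [350 283]
 [343 174]]
[[ 0.7837 -0.3135  0.048 ]
 [ 0.4898 -0.3346  0.048 ]
 [ 0.4722 -0.076   0.048 ]
 [ 0.7641 -0.0586  0.048 ]]
side [((315, 225), [17, 171, 185], [185, 131, 61]), ((305, 276), [38, 32, 89], [86, 89, 78]), ((305, 281), [65, 58, 48], [37, 48, 39]), ((300, 235), [16, 33, 221], [221, 207, 192])]
```

View pics/crop1.png

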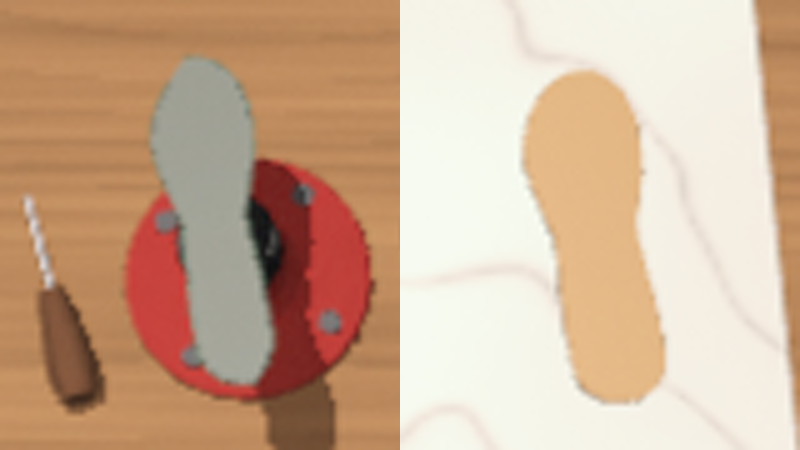

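The crop shows the foot with its toe at the top (far from the robot) and its heel near (240,380)/5. The insole has the same handedness. Next I'll measure the foot and fit the stone's edges.

```bash
cat >> h.py <<'E'
def show(P,pad=0,name=""):
    m,u,v,a0,a1,out=profile(P); print(name,len(P),"centroid",m.round(4),"yaw deg",round(np.degrees(np.arctan2(u[1],u[0])),2),"len",round(a1-a0,4),
      "heel",(m+u*(a0-.00125-pad)).round(4),"toe",(m+u*(a1+.00125+pad)).round(4)); return m,u,out
E
python3 - <<'E'
from h import *
c=vision.capture("top");H=hsv(c).astype(int);I=c["image"].astype(int)
m=blob((H[:,:,1]>70),(380,185,435,270));show(cast(c,np.argwhere(m)[:,::-1],.050)[:,:2],0,"insole")
f=blob((H[:,:,1]<50)&(I[:,:,1]>115)&(I[:,:,1]<200),(210,185,260,262))
r=show(cast(c,np.argwhere(f)[:,::-1],.145)[:,:2],.006,"foot");print(r[2])
# stone edges: line fits via contour
s=((H[:,:,1]<60)&(H[:,:,2]>150)).astype(np.uint8)
col=range(365,440,3);E=[];F=[]
for x in range(360,440,4):
    v=I[240:300,x].sum(1)
    E.append((x,240+np.argmin(np.diff(v))));   # biggest drop going down
E=np.array(E);print(E[:,1]);
for x in (380,410):print(I[276:292,x].tolist())
c2=vision.capture("side");
for x in(300,330):print("side",[(y,hsv(c2)[y,x].tolist()) for y in range(222,266,3)])
E
```

```text
insole 1210 centroid [ 0.6237 -0.2311] yaw deg 7.53 len 0.1763 heel [ 0.5336 -0.243 ] toe [ 0.7109 -0.2196]
foot 994 centroid [0.6062 0.217 ] yaw deg 10.01 len 0.1637 heel [0.5157 0.201 ] toe [0.6912 0.232 ]
[(np.float64(0.0075), np.float64(34.0), np.float64(1.4)), (np.float64(0.0225), np.float64(42.2), np.float64(1.8)), (np.float64(0.0375), np.float64(36.1), np.float64(-0.7)), (np.float64(0.0525), np.float64(34.5), np.float64(-0.9)), (np.float64(0.0675), np.float64(33.6), np.float64(0.6)), (np.float64(0.0825), np.float64(40.8), np.float64(5.2)), (np.float64(0.0975), np.float64(39.6), np.float64(1.1)), (np.float64(0.1125), np.float64(47.2), np.float64(0.3)), (np.float64(0.1275), np.float64(48.3), np.float64(1.1)), (np.float64(0.1425), np.float64(44.9), np.float64(-1.3)), (np.float64(0.1575), np.float64(32.6), np.float64(-2.0))]
[283 282 282 282 282 282 281 281 281 281 281 280 280 280 280 280 279 279
 279 279]
[[246, 249, 237], [246, 249, 237], [246, 248, 237], [246, 249, 238], [246, 249, 238], [242, 243, 233], [209, 199, 188], [127, 118, 110], [123, 107, 94], [113, 79, 52], [135, 95,
[... 329 characters left out ...]
101], [195, 144, 99]]
side [(222, [16, 170, 186]), (225, [16, 166, 187]), (228, [16, 169, 183]), (231, [15, 37, 216]), (234, [15, 34, 222]), (237, [17, 31, 221]), (240, [16, 32, 222]), (243, [15, 32, 221]), (246, [16, 33, 221]), (249, [14, 33, 221]), (252, [15, 41, 161]), (255, [17, 43, 160]), (258, [14, 41, 157]), (261, [16, 44, 156]), (264, [14, 129, 160])]
side [(222, [16, 166, 187]), (225, [17, 171, 186]), (228, [14, 42, 201]), (231, [15, 35, 219]), (234, [16, 33, 218]), (237, [15, 32, 221]), (240, [16, 33, 219]), (243, [16, 33, 221]), (246, [14, 33, 221]), (249, [15, 34, 222]), (252, [16, 43, 161]), (255, [14, 40, 160]), (258, [14, 43, 159]), (261, [14, 44, 156]), (264, [15, 150, 167])]
```

```bash
cat >> h.py <<'E'
def rel(target,yaw=None):
    s=bot.read_state();Rt=R.from_quat(s["tcp_rot"]);p=np.array(s["tool_pos"],float)
    d=Rt.inv().apply(np.array(target)-p)*1000; M=Rt.as_matrix()
    print("t",round(s["time"],2),"tcp",p.round(4),"tool yaw",round(np.degrees(np.arctan2(M[1,0],M[0,0])),2),"tilt",M[:2,2].round(4),"shift mm",d.round(1),"units",(d/50).round(2),"F",np.round(s["ft_force"],2),"w",round(s["width"],4))
    if yaw is not None: print("turn z units",round(-np.radians(yaw-np.degrees(np.arctan2(M[1,0],M[0,0])))/.12,2))
E
python3 - <<'E'
from h import *
c=vision.capture("top");H=hsv(c).astype(int);I=c["image"].astype(int)
f=((H[:,:,1]<32)&(I[:,:,1]>125)&(I[:,:,1]<200)&(I[:,:,0]<=I[:,:,1]+3)).astype(np.uint8)
f=cv2.morphologyEx(f,cv2.MORPH_OPEN,cv2.getStructuringElement(cv2.MORPH_ELLIPSE,(7,7)))
f=blob(f,(210,185,260,262))
r=show(cast(c,np.argwhere(f)[:,::-1],.145)[:,:2],.006,"foot");print([tuple(map(float,o)) for o in r[2]])
print("edge",cast(c,[(380,281.8),(410,280.3),(365,282.5),(436,279)],.05))
rel([.6237,-.231,.17],7.5)
E
python3 -m inch '[[[0,0,0.83],[0,0,0],-1],[[0,0,0.83],[0,0,0],-1],[[0,0,0.83],[0,0,0],-1],[[0,0,0],[0,0,0],-1]]' 40
python3 -c "
from h import *
rel([.6237,-.231,.17],7.5)"
```

```text
foot 925 centroid [0.607  0.2168] yaw deg 10.05 len 0.16 heel [0.5186 0.2012] toe [0.6904 0.2316]
[(0.0075, 31.6, 0.3), (0.0225, 34.1, -0.6), (0.0375, 33.1, -0.5), (0.0525, 33.5, 0.3), (0.0675, 32.2, 0.6), (0.0825, 30.6, 1.1), (0.0975, 39.6, 1.0), (0.1125, 44.8, 1.5), (0.1275, 46.3, 0.1), (0.1425, 42.5, -0.1), (0.1575, 24.6, -3.3)]
edge [[ 0.47567679 -0.15308349  0.05      ]
 [ 0.48015171 -0.230486    0.05      ]
 [ 0.47357295 -0.11446279  0.05      ]
 [ 0.4840399  -0.29773989  0.05      ]]
t 0.35 tcp [ 0.2197 -0.4767  0.3038] tool yaw 24.74 tilt [-0.0001  0.0003] shift mm [469.8 -54.  133.8] units [ 9.4  -1.08  2.68] F [-0.36  0.11 -0.15] w 0.0853
turn z units 2.51
time: 0.85
tool_pos: [0.2197, -0.4768, 0.3039]
tcp_rot: [0.998, 0.067, -0.0, -0.0]
ft_force: [-1.0, -0.4, 0.1]
width: 0.0122
gripper_force: 0.0
t 0.85 tcp [ 0.2197 -0.4768  0.3039] tool yaw 7.66 tilt [-0.      0.0001] shift mm [ 433.1 -189.7  133.9] units [ 8.66 -3.79  2.68] F [-0.96 -0.4   0.1 ] w 0.0122
turn z units 0.02
```

```bash
python3 -m inch '[[[0,0,0.02],[0.87,-0.38,0.2],-1],[[0,0,0],[0.87,-0.38,0.2],-1],[[0,0,0],[0.87,-0.38,0.2],-1],[[0,0,0],[0.87,-0.38,0.3],-1],[[0,0,0],[0.87,-0.38,0.3],-1],[[0,0,0],[0.87,-0.38,0.3],-1],[[0,0,0],[0.87,-0.38,0.3],-1],[[0,0,0],[0.87,-0.38,0.3],-1],[[0,0,0],[0.87,-0.38,0.3],-1],[[0,0,0],[0.83,-0.37,0.28],-1],[[0,0,0],[0,0,0],-1],[[0,0,0],[0,0,0],-1]]'
python3 -c "
from h import *
rel([.6237,-.231,.13],7.5)
import cv2
c=vision.capture('side');a=c['image'][150:330,220:420];cv2.imwrite('pics/s1.png',cv2.resize(a,None,fx=3,fy=3,interpolation=cv2.INTER_CUBIC)[:,:,::-1])
"
```

```text
time: 2.35
tool_pos: [0.624, -0.2324, 0.1697]
tcp_rot: [0.998, 0.066, -0.0, -0.0]
ft_force: [-0.3, 0.4, 0.6]
width: -0.0003
gripper_force: 0.0
t 2.35 tcp [ 0.624  -0.2324  0.1697] tool yaw 7.59 tilt [-0.0007  0.    ] shift mm [-0.1 -1.4 39.7] units [-0.   -0.03  0.79] F [-0.33  0.42  0.61] w -0.0003
turn z units 0.01
```

View pics/s1.png

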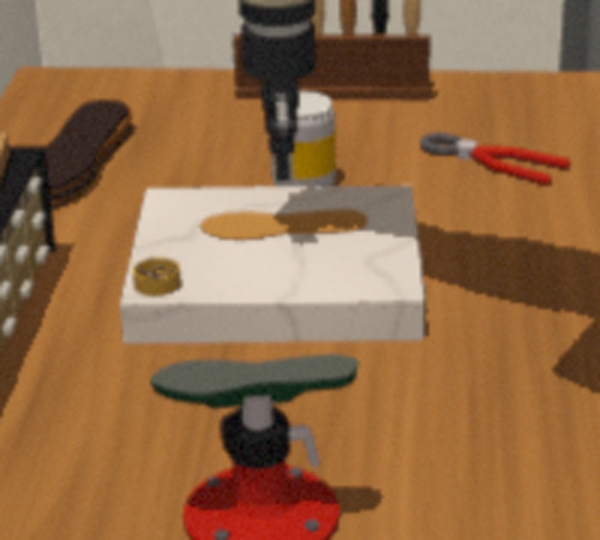

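The side view shows the shut fingers, with their tip near (283,180), above the insole's middle. I'll descend until they touch.

```bash
python3 -m inch '[[[0,0,0],[0,-0.03,0.3],-1],[[0,0,0],[0,0,0.3],-1],[[0,0,0],[0,0,0.16],-1],[[0,0,0],[0,0,0],-1],[[0,0,0],[0,0,0],-1]]' | grep -E "pos|force"
python3 -m inch '[[[0,0,0],[0,0,0.02],-1],[[0,0,0],[0,0,0.02],-1],[[0,0,0],[0,0,0],-1]]' | grep -E "pos|ft"
python3 -m inch '[[[0,0,0],[0,0,0.02],-1],[[0,0,0],[0,0,0.02],-1],[[0,0,0],[0,0,0],-1]]' | grep -E "pos|ft"
```

```text
tool_pos: [0.6243, -0.2311, 0.1322]
ft_force: [-0.2, -0.5, -0.1]
gripper_force: 0.0
tool_pos: [0.6241, -0.2309, 0.1299]
ft_force: [-0.3, -0.1, -0.4]
tool_pos: [0.624, -0.2309, 0.1278]
ft_force: [0.3, 0.4, -0.1]
```

```bash
python3 -m inch '[[[0,0,0],[0,0,0.02],-1],[[0,0,0],[0,0,0.02],-1],[[0,0,0],[0,0,0],-1]]' | grep -E "pos|ft"
python3 -m inch '[[[0,0,0],[0,0,0.02],-1],[[0,0,0],[0,0,0],-1]]' | grep -E "pos|ft"
```

```text
tool_pos: [0.624, -0.2309, 0.1258]
ft_force: [0.1, -0.1, -0.1]
tool_pos: [0.6241, -0.2309, 0.1248]
ft_force: [-0.6, -1.4, 0.1]
```

```bash
python3 -m inch '[[[0,0,0],[0,0,0.02],-1],[[0,0,0],[0,0,0],-1]]' | grep -E "pos|ft"
python3 -m inch '[[[0,0,0],[0,0,0.01],-1],[[0,0,0],[0,0,0],-1]]' | grep -E "pos|ft"
python3 -m inch '[[[0,0,0],[0,0,0.01],-1],[[0,0,0],[0,0,0],-1]]' | grep -E "pos|ft"
```

```text
tool_pos: [0.624, -0.2309, 0.1238]
ft_force: [-0.9, 0.3, 0.4]
tool_pos: [0.6241, -0.231, 0.1234]
ft_force: [0.5, -0.2, 0.0]
tool_pos: [0.6241, -0.2309, 0.1228]
ft_force: [0.4, 0.3, -0.1]
```

```bash
python3 -m inch '[[[0,0,0],[0,0,0.01],-1],[[0,0,0],[0,0,0],-1]]' | grep -E "pos|ft"
python3 -m inch '[[[0,0,0],[0,0,0.01],-1],[[0,0,0],[0,0,0],-1]]' | grep -E "pos|ft"
```

```text
tool_pos: [0.6241, -0.2309, 0.1224]
ft_force: [0.2, -0.1, -0.4]
tool_pos: [0.6241, -0.2309, 0.1219]
ft_force: [-0.3, -0.2, 1.4]
```

```bash
python3 -m inch '[[[0,0,0],[0,0,0.006],-1],[[0,0,0],[0,0,0],-1]]' | grep -E "pos|ft"
python3 -m inch '[[[0,0,0],[0,0,0.006],-1],[[0,0,0],[0,0,0],-1]]' | grep -E "pos|ft"
```

```text
tool_pos: [0.6241, -0.2309, 0.1217]
ft_force: [-0.2, 0.1, 1.2]
tool_pos: [0.6241, -0.2309, 0.1216]
ft_force: [-0.9, 0.6, 5.1]
```

```bash
python3 -m inch '[[[0,0,0],[0,0,0.004],-1],[[0,0,0],[0,0,0],-1]]' | grep -E "pos|ft"
python3 -m inch '[[[0,0,0],[-0.02,0,0],-1],[[0,0,0],[-0.04,0,0],-1],[[0,0,0],[-0.06,0,0],-1]]' | grep -E "pos|ft"
```

```text
tool_pos: [0.6241, -0.231, 0.1216]
ft_force: [-2.3, 1.5, 7.4]
tool_pos: [0.6189, -0.232, 0.1216]
ft_force: [5.1, -0.3, 5.6]
```

```bash
python3 -m inch '[[[0,0,0],[-0.06,0,0],-1],[[0,0,0],[-0.06,0,0],-1],[[0,0,0],[-0.06,0,0],-1],[[0,0,0],[-0.06,0,0],-1]]' | grep -E "pos|ft"
cat > look.py <<'E'
from h import *
import sys
c=vision.capture("top");H=hsv(c).astype(int);I=c["image"].astype(int)
k=(abs(H[:,:,0]-16)<4)&(H[:,:,1]>70)&(H[:,:,2]>190)
cv2.imwrite(f"pics/{sys.argv[1]}.png",np.hstack([cv2.resize(c["image"][170:320,340:460],None,fx=4,fy=4,interpolation=cv2.INTER_CUBIC)])[:,:,::-1])
rel([.62,-.23,.2],10)
E
python3 look.py l1
```

```text
tool_pos: [0.6068, -0.2336, 0.1216]
ft_force: [3.4, 1.1, 5.6]
t 7.33 tcp [ 0.6065 -0.2337  0.1216] tool yaw 7.48 tilt [ 0.0016 -0.0006] shift mm [ 14.   -1.8 -78.4] units [ 0.28 -0.04 -1.57] F [1.59 0.51 4.78] w 0.0003
turn z units -0.37
```

View pics/l1.png

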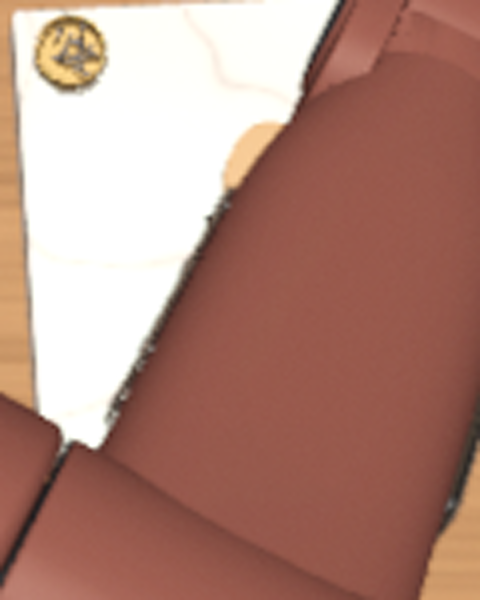

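The toe's top moved from row 194 to about row 200.5, so the insole is being dragged along. I'll keep sliding.

```bash
python3 -m inch '[[[0,0,0],[-0.04,0,0.003],-1],[[0,0,0],[-0.08,0,0],-1],[[0,0,0],[-0.1,0,0],-1],[[0,0,0],[-0.1,0,0],-1],[[0,0,0],[-0.1,0,0],-1],[[0,0,0],[-0.08,0,0],-1]]' | grep -E "pos|ft"
python3 -m inch '[[[0,0,0],[-0.08,0,0],-1],[[0,0,0],[-0.1,0,0],-1],[[0,0,0],[-0.1,0,0],-1],[[0,0,0],[-0.1,0,0],-1],[[0,0,0],[-0.1,0,0],-1]]' | grep -E "pos|ft"
```

```text
tool_pos: [0.5821, -0.237, 0.1216]
ft_force: [4.9, 1.2, 5.7]
tool_pos: [0.5584, -0.2401, 0.1216]
ft_force: [4.6, 0.7, 6.1]
```

Run:
```python
from h import *
c=vision.capture("top");H=hsv(c).astype(int)
k=(abs(H[:,:,0]-16)<5)&(H[:,:,1]>70)&(H[:,:,2]>190)
m=blob(k,(385,180,440,275));yx=np.argwhere(m);print("toe pixels",m.sum(),"top row",yx[:,0].min(),cast(c,[yx[yx[:,0]==yx[:,0].min()].mean(0)[::-1]],.05))
rel([.62,-.23,.2])
```

```text
toe pixels 193 top row 218 [[ 0.64484965 -0.23581635  0.05      ]]
t 8.75 tcp [ 0.5579 -0.2402  0.1216] tool yaw 7.48 tilt [ 0.0019 -0.0008] shift mm [ 63.1  -1.9 -78.3] units [ 1.26 -0.04 -1.57] F [2.07 0.12 5.52] w -0.0002
```

```bash
python3 -m inch '[[[0,0,0],[-0.06,0,0],-1],[[0,0,0],[-0.1,0,0],-1],[[0,0,0],[-0.1,0,0],-1],[[0,0,0],[-0.1,0,0],-1],[[0,0,0],[-0.1,0,0],-1],[[0,0,0],[-0.1,0,0],-1],[[0,0,0],[-0.04,0,0],-1],[[0,0,0],[0,0,0],-1],[[0,0,0],[0,0,0],-1],[[0,0,0],[0,0,0],-1]]' | grep -E "pos|ft"
python3 -m inch '[[[0,0,0],[0,0,-0.1],-1],[[0,0,0],[0,0,-0.8],-1],[[0,0,0],[0,0,-1],-1],[[0,0,0],[-0.5,0.3,-0.8],0],[[0,0,0],[-0.9,0.8,0],1],[[0,0,0],[-0.9,0.8,0],1],[[0,0,0],[-0.9,0.8,0],1],[[0,0,0],[0,0.9,0],1],[[0,0,0],[0,0.9,0],1],[[0,0,0],[0,0,0],1]]' | grep -E "pos|ft|wid"
python3 look.py l2
```

```text
tool_pos: [0.5284, -0.2441, 0.1216]
ft_force: [3.2, 1.0, 7.6]
tool_pos: [0.3976, -0.4898, 0.2547]
ft_force: [-0.2, 1.4, -0.1]
width: 0.0854
t 11.3 tcp [ 0.3977 -0.488   0.2548] tool yaw 7.39 tilt [-0.0016  0.0019] shift mm [ 253.8 -227.1   54.9] units [ 5.08 -4.54  1.1 ] F [-0.15  0.27  0.04] w 0.0851
turn z units -0.38
```

View pics/l2.png

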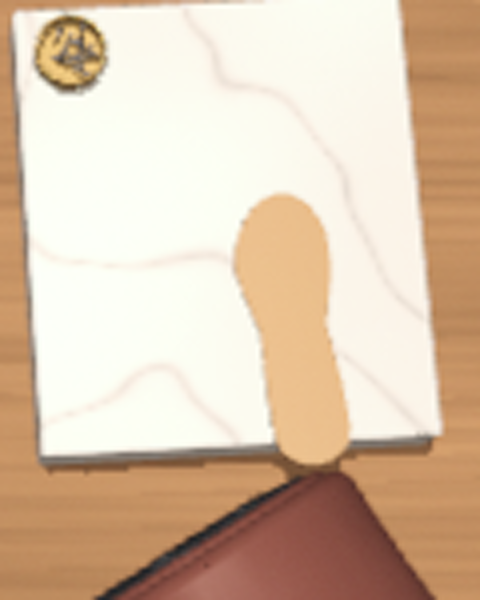

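The toe's top is still at row 218, so the insole did not follow during the last 30 mm; the fingers must have slipped. Its overhang is only about 14 mm. I'll measure it, press again a bit harder, and slide the rest.

```bash
cat > meas.py <<'E'
from h import *
c=vision.capture("top");H=hsv(c).astype(int);I=c["image"].astype(int)
# insole is paler-orange than bench wood: bench S~125+, shadow darker
k=((abs(H[:,:,0]-16)<5)&(H[:,:,1]>70)&(H[:,:,1]<118)&(H[:,:,2]>205)).astype(np.uint8)
k=cv2.morphologyEx(k,cv2.MORPH_OPEN,np.ones((3,3),np.uint8))
m=blob(k,(385,185,440,310));P=cast(c,np.argwhere(m)[:,::-1],.049)[:,:2]
r=show(P,0,"insole");print([tuple(map(float,o)) for o in r[2]])
for x in (405,410,415,420,425): print(x,I[278:292,x].tolist()) if x==415 else 0
rel([*(r[0]),.135],np.degrees(np.arctan2(r[1][1],r[1][0])))
E
python3 meas.py
```

```text
insole 1227 centroid [ 0.557  -0.2405] yaw deg 7.64 len 0.1764 heel [ 0.4666 -0.2526] toe [ 0.6438 -0.2288]
[(0.0075, 42.2, -0.5), (0.0225, 47.5, -0.5), (0.0375, 48.0, -0.6), (0.0525, 46.3, -0.1), (0.0675, 45.1, 0.2), (0.0825, 43.1, 0.1), (0.0975, 47.9, 0.8), (0.1125, 54.0, 1.3), (0.1275, 59.3, 1.4), (0.1425, 59.4, 0.1), (0.1575, 53.0, -1.8), (0.1725, 37.0, -4.1)]
415 [[236, 193, 142], [236, 193, 142], [236, 193, 142], [236, 194, 143], [236, 193, 142], [236, 194, 143], [234, 191, 141], [217, 174, 126], [118, 83, 54], [121, 86, 58], [115, 80, 53], [97, 59, 49], [108, 61, 51], [107, 60, 51]]
t 11.35 tcp [ 0.3979 -0.4871  0.2551] tool yaw 7.44 tilt [-0.0015  0.002 ] shift mm [ 189.8 -223.7  120.3] units [ 3.8  -4.47  2.41] F [-0.76  1.23 -1.26] w 0.0854
turn z units -0.03
```

```bash
python3 -m inch '[[[0,0,0],[0.5,-0.8,0],-1],[[0,0,0],[0.7,-0.8,0.1],-1],[[0,0,0],[0.7,-0.8,0.2],-1],[[0,0,0],[0.7,-0.8,0.4],-1],[[0,0,0],[0.7,-0.8,0.6],-1],[[0,0,0],[0.7,-0.47,0.6],-1],[[0,0,0],[0,0,0.56],-1],[[0,0,0],[0,0,0],-1],[[0,0,0],[0,0,0],-1]]' | grep -E "pos|ft|wid"
python3 -c "
from h import *
rel([.567,-.239,.122],7.6)"
```

```text
tool_pos: [0.5676, -0.2399, 0.1342]
ft_force: [1.1, -0.0, 0.2]
width: 0.0
t 12.47 tcp [ 0.5676 -0.2399  0.1342] tool yaw 7.48 tilt [ 0.0005 -0.0004] shift mm [-0.5 -0.9 12.2] units [-0.01 -0.02  0.24] F [ 1.11 -0.04  0.17] w 0.0
turn z units -0.02
```

```bash
python3 -m inch '[[[0,0,0],[0,0,0.1],-1],[[0,0,0],[0,0,0.08],-1],[[0,0,0],[0,0,0.04],-1],[[0,0,0],[0,0,0],-1],[[0,0,0],[0,0,0],-1]]' | grep -E "pos|ft"
python3 -m inch '[[[0,0,0],[0,0,0.01],-1],[[0,0,0],[0,0,0.01],-1],[[0,0,0],[0,0,0],-1]]' | grep -E "pos|ft"
python3 -m inch '[[[0,0,0],[0,0,0.005],-1],[[0,0,0],[0,0,0],-1]]' | grep -E "pos|ft"
```

```text
tool_pos: [0.5678, -0.2399, 0.1221]
ft_force: [-0.4, 0.6, -0.3]
tool_pos: [0.5679, -0.2399, 0.1216]
ft_force: [-2.1, 1.0, 6.4]
tool_pos: [0.5679, -0.2399, 0.1216]
ft_force: [-2.9, 1.4, 8.9]
```

```bash
python3 -m inch '[[[0,0,0],[0,0,0.003],-1],[[0,0,0],[-0.02,0,0],-1],[[0,0,0],[-0.04,0,0],-1],[[0,0,0],[-0.06,0,0],-1],[[0,0,0],[-0.06,0,0],-1]]' | grep -E "pos|ft"
python3 - <<'E'
from h import *
c=vision.capture("top");H=hsv(c).astype(int)
k=(abs(H[:,:,0]-16)<5)&(H[:,:,1]>70)&(H[:,:,2]>190)
m=blob(k,(385,180,440,275));yx=np.argwhere(m);print("toe pixels",m.sum(),"top row",yx[:,0].min(),(yx[:,0]<yx[:,0].min()+2).sum())
rel([.62,-.23,.2])
E
```

```text
tool_pos: [0.5603, -0.2415, 0.1216]
ft_force: [4.2, 0.9, 5.9]
toe pixels 130 top row 221 11
t 14.4 tcp [ 0.56   -0.2415  0.1216] tool yaw 7.49 tilt [ 0.0033 -0.001 ] shift mm [ 61.3  -3.5 -78.2] units [ 1.23 -0.07 -1.56] F [2.62 0.26 5.73] w 0.0
```

It follows: the top row is now 221. I'll press slightly more and do the remaining 23 mm.

```bash
python3 -m inch '[[[0,0,0],[-0.02,0,0.005],-1],[[0,0,0],[-0.06,0,0],-1],[[0,0,0],[-0.08,0,0],-1],[[0,0,0],[-0.08,0,0],-1],[[0,0,0],[-0.08,0,0],-1]]' | grep -E "pos|ft"
python3 - <<'E'
from h import *
c=vision.capture("top");H=hsv(c).astype(int)
k=(abs(H[:,:,0]-16)<5)&(H[:,:,1]>70)&(H[:,:,2]>190)
m=blob(k,(385,180,440,275));yx=np.argwhere(m);print("toe pixels",m.sum(),"top row",yx[:,0].min(),(yx[:,0]<yx[:,0].min()+2).sum())
rel([.62,-.23,.2])
E
```

```text
tool_pos: [0.5447, -0.2437, 0.1216]
ft_force: [5.0, 0.3, 6.7]
toe pixels 162 top row 227 14
t 15.07 tcp [ 0.5443 -0.2437  0.1216] tool yaw 7.5 tilt [ 0.004  -0.0013] shift mm [ 77.1  -3.6 -78.1] units [ 1.54 -0.07 -1.56] F [ 3.7  -0.38  5.12] w 0.0
```

```bash
python3 -m inch '[[[0,0,0],[-0.02,0,0.004],-1],[[0,0,0],[-0.06,0,0],-1],[[0,0,0],[-0.06,0,0],-1],[[0,0,0],[-0.04,0,0],-1],[[0,0,0],[0,0,0],-1],[[0,0,0],[0,0,0],-1]]' | grep -E "pos|ft"
python3 -m inch '[[[0,0,0],[0,0,-0.1],-1],[[0,0,0],[0,0,-0.8],-1],[[0,0,0],[0,0,-1],-1],[[0,0,0],[-0.5,0.3,-0.8],0],[[0,0,0],[-0.9,0.8,0],1],[[0,0,0],[-0.9,0.8,0],1],[[0,0,0],[-0.9,0.8,0],1],[[0,0,0],[0,0.9,0],1],[[0,0,0],[0,0.9,0],1],[[0,0,0],[0,0,0],1]]' | grep -E "pos|ft|wid"
python3 meas.py
```

```text
tool_pos: [0.5359, -0.245, 0.1216]
ft_force: [4.5, 0.6, 7.8]
tool_pos: [0.404, -0.4907, 0.2541]
ft_force: [-0.7, -0.4, -0.1]
width: 0.0852
insole 1069 centroid [ 0.5384 -0.2439] yaw deg 7.57 len 0.1513 heel [ 0.4613 -0.2542] toe [ 0.6137 -0.2339]
[(0.0075, 49.9, -1.4), (0.0225, 49.5, -0.7), (0.0375, 45.4, -0.1), (0.0525, 43.2, 0.6), (0.0675, 47.3, 1.8), (0.0825, 55.6, 0.8), (0.0975, 61.3, 1.1), (0.1125, 60.9, 0.5), (0.1275, 53.6, -0.9), (0.1425, 42.5, -2.6), (0.1575, 7.8, -6.4)]
415 [[236, 194, 143], [236, 194, 143], [236, 193, 141], [236, 193, 142], [236, 193, 142], [236, 193, 143], [236, 193, 142], [236, 192, 141], [223, 180, 131], [106, 74, 58], [107, 61, 52], [115, 65, 56], [101, 57, 49], [115, 66, 56]]
t 17.12 tcp [ 0.4041 -0.4889  0.2542] tool yaw 7.4 tilt [-0.0011  0.0013] shift mm [ 164.8 -225.5  119.4] units [ 3.3  -4.51  2.39] F [-0.17  0.61  0.25] w 0.0852
turn z units -0.03
```

The heel is hidden by the arm here, but the toe has moved 30 mm. That puts the heel at about (0.436, -0.257), with 45 mm of overhang. I'll go above the grasp point, 26 mm from the heel end.

```bash
python3 -c "
from h import *
rel([.4618,-.2533,.17],7.6)"
python3 -m inch '[[[0,0,-0.03],[0.3,-0.8,0],1],[[0,0,0],[0.3,-0.9,0.1],1],[[0,0,0],[0.4,-0.9,0.2],1],[[0,0,0],[0.4,-0.9,0.4],1],[[0,0,0],[0.35,-0.9,0.5],1],[[0,0,0],[0,-0.39,0.48],1],[[0,0,0],[0,0,0],1],[[0,0,0],[0,0,0],1]]' | grep -E "pos|ft|wid"
python3 -c "
from h import *
rel([.4618,-.2533,.105],7.6)"
```

```text
t 17.12 tcp [ 0.4041 -0.4889  0.2542] tool yaw 7.4 tilt [-0.0011  0.0013] shift mm [  87.7 -226.1   84.5] units [ 1.75 -4.52  1.69] F [-0.17  0.61  0.25] w 0.0852
turn z units -0.03
tool_pos: [0.4598, -0.2397, 0.1721]
ft_force: [0.6, 0.3, 0.5]
width: 0.0849
t 18.12 tcp [ 0.4598 -0.2397  0.1721] tool yaw 7.7 tilt [ 0.0009 -0.0009] shift mm [ 0.1 13.7 67.1] units [0.   0.27 1.34] F [0.58 0.28 0.5 ] w 0.0849
turn z units 0.01
```

```bash
python3 -m inch '[[[0,0,0],[0,0.27,0],1],[[0,0,0],[0,0,0],1],[[0,0,0],[0,0,0.3],1],[[0,0,0],[0,0,0.3],1],[[0,0,0],[0,0,0.2],1],[[0,0,0],[0,0,0],1]]' | grep -E "pos|ft"
python3 - <<'E'
from h import *
rel([.4618,-.2533,.105],7.6)
c=vision.capture('side');cv2.imwrite('pics/s2.png',cv2.resize(c['image'][160:280,250:400],None,fx=5,fy=5,interpolation=cv2.INTER_CUBIC)[:,:,::-1])
E
```

```text
tool_pos: [0.4608, -0.252, 0.1299]
ft_force: [0.3, 0.0, -0.4]
t 18.88 tcp [ 0.4608 -0.252   0.1299] tool yaw 7.7 tilt [-0.0018  0.0013] shift mm [ 0.9  1.4 24.9] units [0.02 0.03 0.5 ] F [ 0.34  0.01 -0.37] w 0.0856
turn z units 0.01
```

View pics/s2.png

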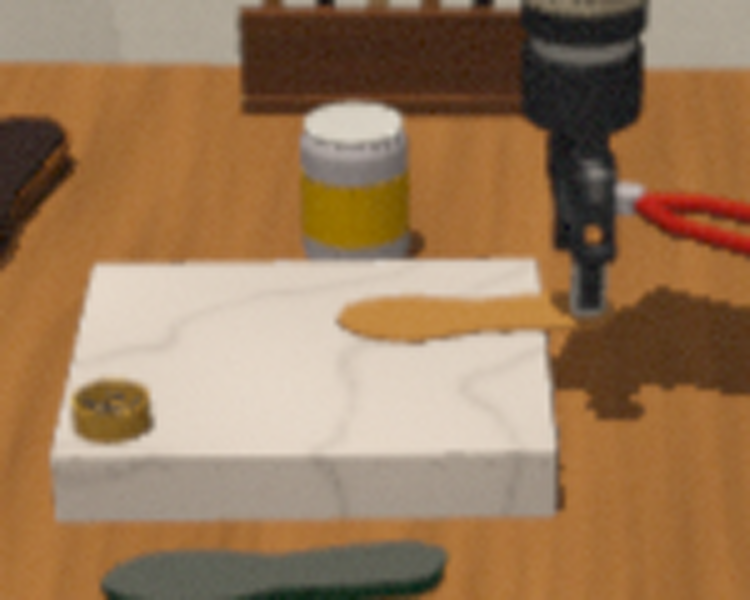

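The finger, at columns 570–607, stands clear of the stone's edge near column 548 and beside the overhanging heel. I'll descend and grip.

```bash
python3 -m inch '[[[0,0,0],[0.02,0.02,0.2],1],[[0,0,0],[0,0,0.2],1],[[0,0,0],[0,0,0.1],1],[[0,0,0],[0,0,0],1],[[0,0,0],[0,0,0],1]]' 35 | grep -E "pos|ft"
python3 -m inch '[[[0,0,0],[0,0,0],-1],[[0,0,0],[0,0,0],-1],[[0,0,0],[0,0,0],-1],[[0,0,0],[0,0,0],-1],[[0,0,0],[0,0,0],-1],[[0,0,0],[0,0,0],-1]]' 35
```

```text
tool_pos: [0.4626, -0.2535, 0.1062]
ft_force: [-0.5, 0.4, -0.5]
time: 20.3
tool_pos: [0.4626, -0.2535, 0.1063]
tcp_rot: [0.998, 0.067, 0.0, 0.0]
ft_force: [-0.6, -0.2, 5.9]
width: 0.0486
gripper_force: 35.6
```

```bash
python3 -m inch '[[[0,0,0],[0,0,-0.05],-1],[[0,0,0],[0,0,-0.15],-1],[[0,0,0],[0,0,-0.3],-1],[[0,0,0],[0,0,-0.5],-1],[[0,0,0],[0,0,-0.6],-1],[[0,0,0],[0,0,-0.6],-1],[[0,0,0],[0,0,-0.5],-1],[[0,0,0],[0,0,-0.2],-1],[[0,0,0],[0,0,0],-1],[[0,0,0],[0,0,0],-1]]'
python3 - <<'E'
from h import *
rel([.5,0,.27],10)
for n in("top","side"):
    c=vision.capture(n);a=c['image'][100:240,230:400] if n=="side" else c['image'][170:310,340:460]
    cv2.imwrite(f'pics/h_{n}.png',a[:,:,::-1])
a=cv2.imread('pics/h_side.png');b=cv2.imread('pics/h_top.png')
cv2.imwrite('pics/h.png',cv2.resize(np.hstack([a,b]),None,fx=2.75,fy=2.75,interpolation=cv2.INTER_CUBIC))
E
```

```text
time: 21.55
tool_pos: [0.4621, -0.2531, 0.2502]
tcp_rot: [0.998, 0.067, -0.001, -0.0]
ft_force: [-0.3, 0.3, -0.3]
width: 0.0482
gripper_force: 36.3
t 21.55 tcp [ 0.4621 -0.2531  0.2502] tool yaw 7.69 tilt [-0.0012  0.0009] shift mm [  71.4 -245.8  -19.6] units [ 1.43 -4.92 -0.39] F [-0.31  0.27 -0.28] w 0.0482
turn z units -0.34
```

View pics/h.png

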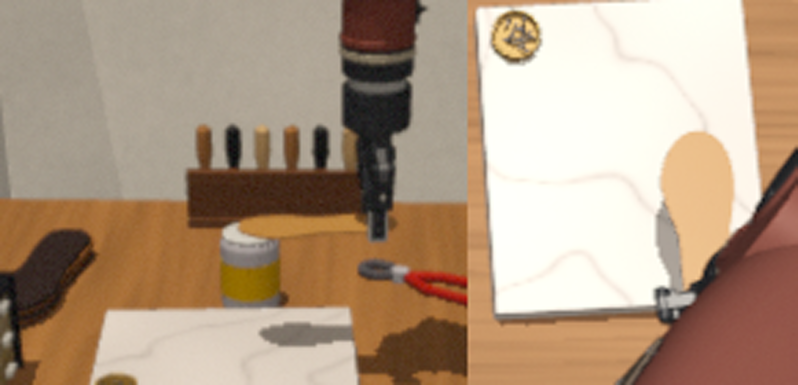

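The insole is held, with the toe at (240,228) and the heel at (385,222) in the left half. I'll check its pitch and where it sits in the hand by comparing predicted and seen positions.

```bash
cat > held.py <<'E'
from h import *
s=bot.read_state();p=np.array(s["tool_pos"]);M=R.from_quat(s["tcp_rot"]).as_matrix();u=M[:2,0]/np.linalg.norm(M[:2,0]);v=np.array([-u[1],u[0]])
ct=vision.capture("top");cs=vision.capture("side")
z0=p[2]-.0606+.003
def mask(c,box,smax,vmin):
    H=hsv(c).astype(int);k=((abs(H[:,:,0]-16)<5)&(H[:,:,1]>70)&(H[:,:,1]<smax)&(H[:,:,2]>vmin)).astype(np.uint8);return blob(k,box)
def box(c,d0,d1,w):
    P=np.array([[*(p[:2]+u*a+v*b),z0] for a in(d0,d1) for b in(-w,w)]);q=proj(c,P);return [int(t) for t in (q[:,0].min(),q[:,1].min(),q[:,0].max(),q[:,1].max())]
mt=mask(ct,box(ct,.06,.17,.045),118,195)
P=cast(ct,np.argwhere(mt)[:,::-1],z0)[:,:2]-p[:2];a=P@u;b=P@v
print("top: toe end ahead of TCP",round(a.max()+.00125,4),"visible from",a.min().round(3))
for d in np.arange(.07,.165,.012):
    k=abs(a-d)<.006
    if k.any(): print(round(d,3),"width",round(np.ptp(b[k])*1e3,1),"mid",round((b[k].max()+b[k].min())*500,1))
ms=blob(((lambda H:(abs(H[:,:,0]-16)<4)&(H[:,:,1]>60))(hsv(cs).astype(int))).astype(np.uint8),(box(cs,.02,.17,.05)[0]-6,box(cs,.02,.17,.05)[1]-8,box(cs,.02,.17,.05)[2]+6,box(cs,.02,.17,.05)[3]+8))
for d in (.03,.05,.07,.09,.11,.13,.145):
    c0=proj(cs,[*(p[:2]+u*d),z0])[0];rows=np.where(ms[:,int(round(c0[0]))])[0]
    up=proj(cs,[*(p[:2]+u*d),z0+.01])[0]
    print("side",d,"pred",c0.round(1),"seen rows",(rows.min(),rows.max()) if len(rows) else None,"px per 10mm",(c0-up)[1].round(2))
E
python3 held.py
```

```text
top: toe end ahead of TCP 0.1515 visible from 0.056
0.07 width 47.9 mid 0.7
0.082 width 53.0 mid 1.2
0.094 width 59.8 mid 0.3
0.106 width 60.6 mid -0.5
0.118 width 58.3 mid -1.3
0.13 width 52.5 mid -3.1
0.142 width 43.2 mid -2.7
0.154 width 19.3 mid -4.4
side 0.03 pred [355.4 181. ] seen rows (np.int64(175), np.int64(196)) px per 10mm 3.01
side 0.05 pred [349.  181.3] seen rows (np.int64(178), np.int64(196)) px per 10mm 3.01
side 0.07 pred [342.5 181.6] seen rows (np.int64(178), np.int64(196)) px per 10mm 3.01
side 0.09 pred [336.1 181.8] seen rows (np.int64(175), np.int64(196)) px per 10mm 3.01
side 0.11 pred [329.7 182.1] seen rows (np.int64(177), np.int64(194)) px per 10mm 3.01
side 0.13 pred [323.2 182.4] seen rows (np.int64(178), np.int64(185)) px per 10mm 3.01
side 0.145 pred [318.3 182.6] seen rows (np.int64(179), np.int64(184)) px per 10mm 3.01
```

Run:
```python
from h import *
c=vision.capture("top");I=c["image"].astype(int)
f=(np.abs(I-np.array([163,164,152])).max(2)<38).astype(np.uint8)
for kern in (3,5):
    g=cv2.morphologyEx(f,cv2.MORPH_OPEN,cv2.getStructuringElement(cv2.MORPH_ELLIPSE,(kern,kern)));g=blob(g,(210,185,260,262))
    r=show(cast(c,np.argwhere(g)[:,::-1],.145)[:,:2],.006,"foot");print([tuple(map(float,o[1:])) for o in r[2]])
rel([.5437,.2056,.27],10.7)
```

```text
foot 1028 centroid [0.6073 0.2173] yaw deg 9.89 len 0.1662 heel [0.5157 0.2014] toe [0.6937 0.2324]
[(34.0, 1.1), (39.8, 0.3), (37.2, -0.4), (36.2, 0.1), (33.2, 0.6), (32.6, 1.3), (39.9, 1.1), (49.3, 1.3), (50.4, 0.1), (49.4, -1.1), (35.0, -0.8), (4.9, -0.3)]
foot 1019 centroid [0.6077 0.2173] yaw deg 10.01 len 0.1654 heel [0.5161 0.2011] toe [0.6933 0.2324]
[(29.6, -0.8), (37.4, -0.6), (37.2, -0.2), (35.2, -0.2), (33.2, 0.8), (32.6, 1.4), (39.9, 1.2), (47.9, 0.6), (50.4, 0.1), (47.3, -0.1), (35.3, -1.0), (0.0, -0.3)]
t 21.8 tcp [ 0.4623 -0.2533  0.2505] tool yaw 7.69 tilt [-0.0009  0.0006] shift mm [ 142.  -443.9  -19.2] units [ 2.84 -8.88 -0.38] F [0.22 0.02 0.01] w 0.0484
turn z units -0.44
```

```bash
python3 -m inch '[[[0,0,0],[0.1,-0.3,-0.4],-1],[[0,0,-0.1],[0.28,-0.6,0],-1],[[0,0,-0.1],[0.3,-0.9,0],-1],[[0,0,-0.1],[0.3,-0.9,0],-1],[[0,0,-0.14],[0.3,-0.9,0],-1],[[0,0,0],[0.3,-0.9,0],-1],[[0,0,0],[0.3,-0.9,0],-1],[[0,0,0],[0.3,-0.9,0],-1],[[0,0,0],[0.3,-0.9,0],-1],[[0,0,0],[0.3,-0.9,0],-1],[[0,0,0],[0.1,-0.5,0],-1],[[0,0,0],[0,0,0],-1]]' | grep -E "pos|wid|time"
python3 -m inch '[[[0,0,0],[0,0,0],-1],[[0,0,0],[0,0,0],-1]]' | grep -E "pos|ft|wid"
python3 -c "
from h import *
rel([.5434,.2060,.2256],10.7)"
```

```text
time: 23.3
tool_pos: [0.5325, 0.1852, 0.2707]
width: 0.0486
tool_pos: [0.5326, 0.1836, 0.2712]
ft_force: [-0.2, -0.7, -0.2]
width: 0.0487
t 23.55 tcp [0.5326 0.1836 0.2712] tool yaw 11.46 tilt [-0.0017  0.0076] shift mm [ 15.  -19.4  45.7] units [ 0.3  -0.39  0.91] F [-0.21 -0.65 -0.23] w 0.0487
turn z units 0.11
```

```bash
python3 -m inch '[[[0,0,0.1],[0.15,-0.2,0.2],-1],[[0,0,0],[0.15,-0.19,0.3],-1],[[0,0,0],[0,0,0],-1],[[0,0,0],[0,0,0],-1]]' | grep -E "pos|ft|wid"
python3 -c "
from h import *
rel([.5434,.2060,.2076],10.7)"
python3 held.py
python3 - <<'E'
from h import *
a=vision.capture('side')['image'][190:310,230:380];b=vision.capture('top')['image'][170:290,180:300]
cv2.imwrite('pics/p.png',cv2.resize(np.hstack([a,b]),None,fx=2.9,fy=2.9,interpolation=cv2.INTER_CUBIC)[:,:,::-1])
E
```

```text
tool_pos: [0.5458, 0.1947, 0.246]
ft_force: [1.2, 0.3, -0.3]
width: 0.0485
t 24.05 tcp [0.5458 0.1947 0.246 ] tool yaw 12.0 tilt [-0.0049  0.0178] shift mm [  0.1 -10.8  38.6] units [ 0.   -0.22  0.77] F [ 1.15  0.35 -0.3 ] w 0.0485
turn z units 0.19Traceback (most recent call last):
  File "held.py", line 9, in <module>
    mt=mask(ct,box(ct,.06,.17,.045),118,195)
  File "held.py", line 6, in mask
    H=hsv(c).astype(int);k=((abs(H[:,:,0]-16)<5)&(H[:,:,1]>70)&(H[:,:,1]<smax)&(H[:,:,2]>vmin)).astype(np.uint8);return blob(k,box)
                                                                                                                        ~~~~^^^^^^^
  File "h.py", line 13, in blob
    n,l,s,_=cv2.connectedComponentsWithStats(k);i=1+np.argmax(s[1:,4]);return l==i
                                                    ~~~~~~~~~^^^^^^^^^
    return _wrapfunc(a, 'argmax', axis=axis, out=out, **kwds)
    return bound(*args, **kwds)
ValueError: attempt to get argmax of an empty sequence
```

View pics/p.png

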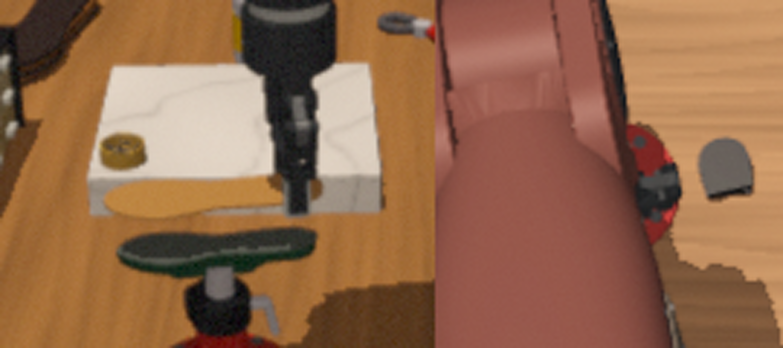

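The side view shows the insole held level just above the foot, about 5 mm too far toward its toe. The top view is blocked by the arm. The tool's tilt is growing, so I'll check the joint limits.

```bash
python3 -c "
from h import *
s=bot.read_state();print(np.round(s['joint_pos'],3),np.round(s['joint_velocities'],3),s['tcp_rot'],s['time'])"
```

```text
[ 0.208  0.428 -0.104  1.038  0.018  3.141] [-0.    -0.001 -0.001 -0.002 -0.     0.001] [ 9.94486494e-01  1.04456917e-01 -7.66131434e-04 -9.20749785e-03] 24.25
```

Joint 6 is at its limit of 3.14. The same pose is also reached a full turn back, at about -2.97. I'll raise the insole and turn the wrist through 360° in the other direction.

```bash
python3 -m inch '[[[0,0,0],[0,0,-0.3],-1],[[0,0,0],[0,0,-0.6],-1],[[0,0,0],[0,0,-0.7],-1],[[0,0,-0.3],[0,0,-0.2],-1],[[0,0,-0.6],[0,0,0],-1],[[0,0,-0.9],[0,0,0],-1],[[0,0,-1],[0,0,0],-1],[[0,0,-1],[0,0,0],-1],[[0,0,-1],[0,0,0],-1],[[0,0,-1],[0,0,0],-1]]' 40 | grep -E "pos|ft|wid"
python3 -c "
from h import *
rel([.5434,.2060,.2076],10.7);print(np.round(bot.read_state()['joint_pos'],3))"
```

```text
tool_pos: [0.5461, 0.193, 0.3361]
ft_force: [-0.1, -0.0, -0.0]
width: 0.0481
t 25.5 tcp [0.5461 0.193  0.3361] tool yaw 52.16 tilt [-0.0046  0.0179] shift mm [  7.2  -8.2 128.7] units [ 0.14 -0.16  2.57] F [-0.08 -0.03 -0.04] w 0.0481
turn z units 6.03
[0.205 0.381 0.061 1.252 0.019 2.437]
```

```bash
python3 -m inch '[[[0,0,-1],[0,0,0],-1],[[0,0,-1],[0,0,0],-1],[[0,0,-1],[0,0,0],-1],[[0,0,-1],[0,0,0],-1],[[0,0,-1],[0,0,0],-1],[[0,0,-1],[0,0,0],-1],[[0,0,-1],[0,0,0],-1],[[0,0,-1],[0,0,0],-1],[[0,0,-1],[0,0,0],-1],[[0,0,-1],[0,0,0],-1],[[0,0,-1],[0,0,0],-1],[[0,0,-1],[0,0,0],-1]]' | grep -E "pos|wid"
python3 -m inch '[[[0,0,-1],[0,0,0],-1],[[0,0,-1],[0,0,0],-1],[[0,0,-1],[0,0,0],-1],[[0,0,-1],[0,0,0],-1],[[0,0,-1],[0,0,0],-1],[[0,0,-1],[0,0,0],-1],[[0,0,-1],[0,0,0],-1],[[0,0,-1],[0,0,0],-1],[[0,0,-1],[0,0,0],-1],[[0,0,-1],[0,0,0],-1],[[0,0,-1],[0,0,0],-1],[[0,0,-1],[0,0,0],-1]]' | grep -E "pos|wid"
python3 -c "
from h import *
rel([.5434,.2060,.2076],10.7);print(np.round(bot.read_state()['joint_pos'],3))"
```

```text
tool_pos: [0.5461, 0.193, 0.3361]
width: 0.0484
tool_pos: [0.5461, 0.193, 0.3361]
width: 0.0484
t 28.5 tcp [0.5461 0.193  0.3361] tool yaw -142.83 tilt [-0.0045  0.018 ] shift mm [ -4.8   9.8 128.7] units [-0.1   0.2   2.57] F [-0.54 -0.31 -1.24] w 0.0484
turn z units -22.33
[ 0.205  0.381  0.061  1.252  0.019 -0.444]
```

```bash
python3 -m inch '[[[0,0,-1],[0,0,0],-1],[[0,0,-1],[0,0,0],-1],[[0,0,-1],[0,0,0],-1],[[0,0,-1],[0,0,0],-1],[[0,0,-1],[0,0,0],-1],[[0,0,-1],[0,0,0],-1],[[0,0,-1],[0,0,0],-1],[[0,0,-1],[0,0,0],-1],[[0,0,-1],[0,0,0],-1],[[0,0,-1],[0,0,0],-1],[[0,0,-1],[0,0,0],-1],[[0,0,-1],[0,0,0],-1]]' | grep -E "pos|wid"
python3 -m inch '[[[0,0,-1],[0,0,0],-1],[[0,0,-1],[0,0,0],-1],[[0,0,-1],[0,0,0],-1],[[0,0,-1],[0,0,0],-1],[[0,0,-1],[0,0,0],-1],[[0,0,-1],[0,0,0],-1],[[0,0,-1],[0,0,0],-1],[[0,0,-1],[0,0,0],-1],[[0,0,-0.8],[0,0,0],-1],[[0,0,-0.4],[0,0,0],-1],[[0,0,0],[0,0,0],-1],[[0,0,0],[0,0,0],-1]]' | grep -E "pos|wid"
python3 -c "
from h import *
rel([.5434,.2060,.2456],10.7);s=bot.read_state();print(np.round(s['joint_pos'],3))
M=R.from_quat(s['tcp_rot']);z=M.as_matrix()[:,2];print('level turn units',(M.inv().apply(np.cross(z,[0,0,-1]))/.12).round(3))"
```

```text
tool_pos: [0.5461, 0.193, 0.3361]
width: 0.0483
tool_pos: [0.5462, 0.193, 0.3362]
width: 0.0482
t 31.5 tcp [0.5462 0.193  0.3362] tool yaw 2.61 tilt [-0.0043  0.018 ] shift mm [ -1.9 -11.5  90.8] units [-0.04 -0.23  1.82] F [ 1.02  0.48 -0.08] w 0.0482
turn z units -1.18
[ 0.205  0.381  0.062  1.252  0.019 -2.982]
level turn units [-0.152  0.029 -0.   ]
```

```bash
python3 -m inch '[[[-0.152,0.029,0],[0,0,0],-1],[[0,0,-0.6],[0,0,0],-1],[[0,0,-0.5],[0,-0.1,0.2],-1],[[0,0,0],[-0.04,-0.2,0.5],-1],[[0,0,0],[0,0,0.6],-1],[[0,0,0],[0,0,0.4],-1],[[0,0,0],[0,0,0],-1],[[0,0,0],[0,0,0],-1]]' | grep -E "wid"
python3 -c "
from h import *
rel([.5434,.2060,.2076],10.7);s=bot.read_state();print(np.round(s['joint_pos'],3))
M=R.from_quat(s['tcp_rot']);z=M.as_matrix()[:,2];print('level turn units',(M.inv().apply(np.cross(z,[0,0,-1]))/.12).round(3))"
```

```text
width: 0.0484
t 32.5 tcp [0.5424 0.2076 0.2522] tool yaw 10.2 tilt [0.0014 0.    ] shift mm [ 0.7  1.8 44.6] units [0.01 0.04 0.89] F [-0.17 -0.28 -0.01] w 0.0484
turn z units -0.07
[ 0.24   0.427 -0.091  1.051 -0.    -3.08 ]
level turn units [ 0.002 -0.012 -0.   ]
```

```bash
python3 -m inch '[[[0,0,-0.06],[0.014,0.036,0.2],-1],[[0,0,0],[0,0,0.3],-1],[[0,0,0],[0,0,0.15],-1],[[0,0,0],[0,0,0],-1],[[0,0,0],[0,0,0],-1]]' | grep -E "wid|ft"
python3 - <<'E'
from h import *
rel([.5434,.2060,.2076],10.7)
c=vision.capture('side');H=hsv(c).astype(int);a=c['image']
cv2.imwrite('pics/q.png',cv2.resize(a[250:310,255:355],None,fx=7,fy=7,interpolation=cv2.INTER_CUBIC)[:,:,::-1])
s=bot.read_state();z=s["tool_pos"][2]-.0591;print("insole z",z)
print("proj crop*7:")
for n,P in dict(toe=[.6934,.2324,z],heel=[.5160,.2012,z],irontoe=[.6875,.2314,.145],ironheel=[.522,.2022,.145]).items(): print(n,((proj(c,P)[0]-[255,250])*7).round(0))
E
```

```text
ft_force: [0.0, 1.0, -0.3]
width: 0.0482
t 33.12 tcp [0.5431 0.2059 0.219 ] tool yaw 10.62 tilt [0.0005 0.0001] shift mm [ 0.3 -0.1 11.4] units [ 0.01 -0.    0.23] F [ 0.01  1.01 -0.3 ] w 0.0482
turn z units -0.01
insole z 0.16003803490733481
proj crop*7:
toe [ 81. 149.]
heel [609. 112.]
irontoe [102. 186.]
ironheel [592. 151.]
```

View pics/q.png

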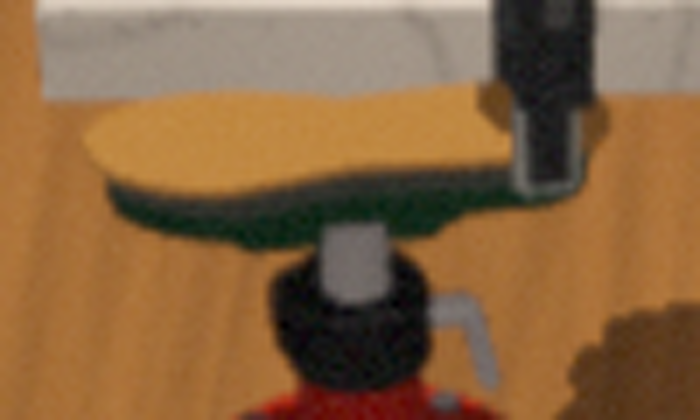

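The side view shows the insole directly over the iron. Its toe is at column 83 (81 predicted) and its heel at about 607 (609 predicted). I'll lower it gently.

```bash
python3 -m inch '[[[0,0,0],[0,0,0.1],-1],[[0,0,0],[0,0,0.08],-1],[[0,0,0],[0,0,0.02],-1],[[0,0,0],[0,0,0],-1],[[0,0,0],[0,0,0],-1]]' | grep -E "pos|ft"
python3 -m inch '[[[0,0,0],[0,0,0.02],-1],[[0,0,0],[0,0,0],-1]]' | grep -E "pos|ft"
python3 -m inch '[[[0,0,0],[0,0,0.02],-1],[[0,0,0],[0,0,0],-1]]' | grep -E "pos|ft"
```

```text
tool_pos: [0.543, 0.2058, 0.2089]
ft_force: [0.7, 0.1, -0.7]
tool_pos: [0.543, 0.2058, 0.2078]
ft_force: [0.3, -0.5, -0.4]
tool_pos: [0.543, 0.2058, 0.2067]
ft_force: [0.4, 0.5, -0.7]
```

```bash
python3 -m inch '[[[0,0,0],[0,0,0.012],-1],[[0,0,0],[0,0,0],-1]]' | grep -E "pos|ft"
python3 -m inch '[[[0,0,0],[0,0,0.01],-1],[[0,0,0],[0,0,0],-1]]' | grep -E "pos|ft"
```

```text
tool_pos: [0.543, 0.2058, 0.2062]
ft_force: [0.6, 0.8, -0.1]
tool_pos: [0.543, 0.2058, 0.2058]
ft_force: [-0.9, 0.5, 1.5]
```

```bash
python3 -m inch '[[[0,0,0],[0,0,0.006],-1],[[0,0,0],[0,0,0],-1]]' | grep -E "pos|ft"
python3 -m inch '[[[0,0,0],[0,0,0.006],-1],[[0,0,0],[0,0,0],-1]]' | grep -E "pos|ft"
```

```text
tool_pos: [0.543, 0.2058, 0.2058]
ft_force: [-1.8, -1.0, 5.1]
tool_pos: [0.543, 0.2058, 0.2057]
ft_force: [-3.2, 0.4, 7.6]
```

```bash
python3 -m inch '[[[0,0,0],[0,0,-0.006],-1],[[0,0,0],[0,0,0],0.3],[[0,0,0],[0,0,0],0.6],[[0,0,0],[0,0,0],1],[[0,0,0],[0,0,0],1],[[0,0,0],[0,0,0],1],[[0,0,0],[0,0,0],1]]' | grep -E "pos|ft|wid"
python3 -m inch '[[[0,0,0],[0,0,-0.1],1],[[0,0,0],[0,0,-0.4],1],[[0,0,0],[0,0,-0.8],1],[[0,0,0],[0,0,-0.8],1],[[0,0,0],[-0.8,0.3,-0.6],1],[[0,0,0],[-0.9,0.5,0],1],[[0,0,0],[-0.9,0.7,0],1],[[0,0,0],[-0.8,0.8,0],1],[[0,0,0],[0,0.9,0],1],[[0,0,0],[0,0.9,0],1],[[0,0,0],[0,0.9,0],1],[[0,0,0],[0,0,0],1]]' | grep -E "pos|ft|wid"
python3 - <<'E'
from h import *
c=vision.capture("top");H=hsv(c).astype(int)
k=((abs(H[:,:,0]-16)<6)&(H[:,:,1]>70)&(H[:,:,1]<118)&(H[:,:,2]>190)).astype(np.uint8)
k=cv2.morphologyEx(k,cv2.MORPH_OPEN,np.ones((3,3),np.uint8))
r=show(cast(c,np.argwhere(blob(k,(205,180,262,268)))[:,::-1],.148)[:,:2],0,"insole")
print([tuple(map(float,o[1:])) for o in r[2]],"target heel .5160 .2012 toe .6934 .2324")
a=vision.capture('side')['image'][230:320,240:370];b=c['image'][170:290,180:300]
cv2.imwrite('pics/fin.png',np.hstack([cv2.resize(a,(520,360)),cv2.resize(b,(276,360))[:, :276]])[:,:,::-1])
rel([.5,.2,.3])
E
```

```text
tool_pos: [0.543, 0.2058, 0.2054]
ft_force: [-0.0, -0.0, -0.0]
width: 0.0857
tool_pos: [0.3966, 0.0611, 0.3497]
ft_force: [0.5, -0.2, -0.3]
width: 0.0853
insole 1205 centroid [0.6245 0.2201] yaw deg 9.63 len 0.1486 heel [0.5455 0.2067] toe [0.6944 0.232 ]
[(49.0, -0.3), (48.4, 0.8), (47.1, 0.8), (45.2, 0.9), (51.4, 2.7), (61.8, 0.7), (65.0, 0.6), (62.7, 0.1), (57.3, -1.6), (44.6, -2.0)] target heel .5160 .2012 toe .6934 .2324
t 37.77 tcp [0.3961 0.0619 0.3495] tool yaw 2.26 tilt [ 0.0027 -0.1077] shift mm [ 109.3 -138.4   34.6] units [ 2.19 -2.77  0.69] F [-0.46 -0.37  0.55] w 0.0856
```

View pics/fin.png

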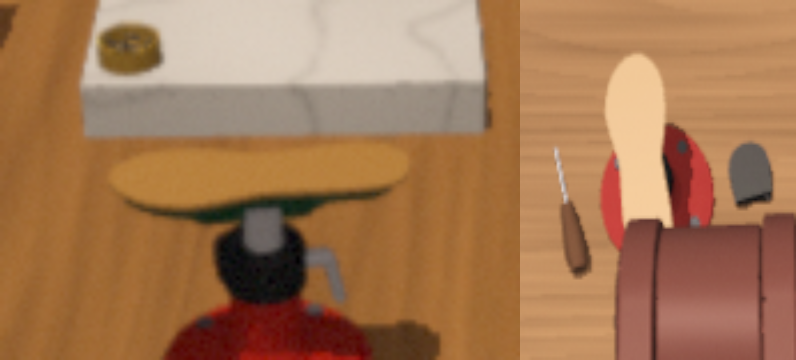

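The final view shows the insole flat on the iron foot and released. Its toe is within about 1 mm of the target, and the heel's centre line is on the foot's axis. I'm handing in.

```bash
python3 -c "
from rig import job
print(job.job_done())"
```

```text
the job is handed in; nothing more can be done
None
```

The insole lies flat and released on the iron foot, with its toe end about 1 mm from `foot_toe` and its heel on the foot's axis (heel end hidden in the last top view); the job was handed in at about 38 s, and no verdict was returned.

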